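# Drive the worn bushing out of a printed block

### The arm

A 6-joint arm with a two-finger parallel gripper is mounted at the origin on the work surface. World frame = base frame: x ahead of the robot, y to its left, z up, the work surface at z = 0. Lengths are in mm, angles in rad, forces in N, time in s.
With the tool pointing down it reaches from about 275 to 1000 mm from the base axis. Payload 8.4 kg.
Tool frame: the origin (TCP) lies on the centre line of the jaws, within the pads' length; the fingertips stand 22 mm ahead of it and the grasp point (between the pads) lies 3 mm ahead of it; z points along the fingers, y is the direction in which the jaws open and shut (so a half turn about z gives the same grasp; the last joint's range is limited). The gripper opens to 85 mm and grips with 20 to 120 N. Pads are 22 mm wide; open, the fingers measure 114 mm over their backs; the gripper's body (76 mm by 85 mm) begins 54 mm behind the grasp point. The pads swing forward as they close: fully open they stand 13 mm farther back than shut.
Start: joints at [1.123, 0.353, 1.633, -0, 1.155, -0.002], TCP at [269.486, 563.919, 253.281] pointing down, gripper open.
Joint ranges: [-2.63, 2.63], [-0.92, 2.1], [0.06, 2.66], [-1.3, 4.44], [0, 2.69], [-3.02, 3.02]. Speed limits (rad/s): [2.22, 2.22, 2.79, 3.14, 3.14, 3.14].

### API

Orientations are given as [roll, pitch, yaw] about the fixed x, y, z axes, in that order (R = Rz(yaw) Ry(pitch) Rx(roll)).
In Python, from rig import r gives the robot as it stands.
- The arm moves only by the tool carry_out, never from a script. Its argument "rows" is text: rows parted by semicolons, each of 5 numbers parted by spaces: the opening, from 0 (shut) to 1 (fully open), then the shift along the tool's x, y, z in units of 30 mm (1.0 is 30 mm), then the turn about the tool's z in units of 8 degrees (1.0 is 8 degrees). A call has 1 to 12 rows; each row shifts and turns the commanded pose from where the row before left it, along the tool's axes as they then stand; what a row does not reach is not made up. A row lasts 1/8 s, in which the tool goes at most 62.5 mm and 10.7 degrees, less where a joint would pass 70% of its speed; a pose out of reach is approached as far as the arm can. A call is refused whole if a number of a shift passes 1 or a number of a turn 1, either way. A call with a gripper value outside its range is refused whole. The fingers move at their own pace and stop on an object; "newtons" is the grip in N (left out, the last holds). Time passes only in rows, so rows that do not move let the fingers close. It gives the time, the measured TCP pose, the force and the opening at its end, in the units of the state.
- r.sense(): the state, without advancing time (a new reading comes with each control period).
- r.grab_frame(name): name is "side" or "top" or "wrist"; returns the picture (384x512x3 uint8, blue, green, red); there is no depth.
- r.get_calibration(name): a dict with "intrinsics" (3x3 intrinsics, pixels), "position" and "rotation" of the camera in the world. Camera axes: x right, y up, looking along -z (the intrinsics and any distortion apply to the point x, -y, -z); pixel columns grow to the right and rows downward; lengths in mm; the calibration is good to about 2 mm. A picture is of the moment at which its call begins: read the wrist's pose just before it. get_calibration takes no time and is no camera call; for the wrist camera it gives the pose at the moment of the call.
- r.sign_off(): hands the job in, once; it reports no verdict.
The state is a dict: "clock": time; "qpos": joint angles; "qvel": joint speeds; "joint_efforts": joint torques, N m; "eef_pos": TCP position; "tcp_rot": TCP orientation; "contact_force": force on the tool from outside, world axes, zero at the start; "wrist_torque": the same for the moment, N m; "opening": opening from 0.0 (shut) to 1.0 (fully open).
Only numpy, scipy, OpenCV 4.12 (cv2) and the standard library are available. Lean on these libraries where they do the work, as an engineer would, in place of code of your own. Each camera call takes 0.05 s, during which the arm holds its last target.

### The job

Take the blue-handled drift rod from its wooden holder and use it to push the worn brass bushing down and fully out of the red printed block, until it stands on the pad beneath. Press slowly and gently: the print cracks if the drift bears on it or on the bushing with more than 40 N. Then put the drift back upright in its holder, fully down, let go, and leave everything else on the desk where it is.

Things in the scene. Friction and masses are not known exactly. Their poses are not given: they have to be found in the camera images.
- stand: Aluminium press-out stand fixed to the desk, 110 x 90 x 38 mm, its channel along its own x. Origin: centre of its underside, on the desk, z up. In the channel sits the red printed block, 50 x 50 x 24 mm, underside 28 mm and flat top 52 mm above the desk. Through the middle of the block runs a vertical bore, 12 mm across, with a 1.5 mm chamfer at its mouth.
- nest (a point): Middle of the channel, at the height of the block's top; axes as the stand's. The block is clamped at an unmeasured place along the channel: the bore's axis lies at y = 0 here but anywhere from -9 to +9 mm in x, and must be found by feel or by sight. The clamp slips along x at about 20 N.
- pad (a point): Top of the 2 mm black pad (50 x 30 mm) on the stand's base, 10 mm above the desk, 18 mm below the block's underside: the bushing is to end standing on it.
- bushing (a joint): How far the brass bushing has been pushed down, m: 0 at the start (its lower end flush with the block's underside, its upper end 8 mm below the block's top), 0.018 when it stands on the pad, clear of the block. Tube 16 mm long, 11.6 mm outside, 6 mm inside. It is tight: about 9 N to move it, plus about 0.4 N for each mm/s of speed, all the way to the pad, which is a hard stop.
- drift: Drift rod, 110 mm long, 0.08 to 0.13 kg, standing upright nose down in its holder. Origin: centre of the flat lower end of its nose; z up along the rod. Steel nose 10 mm across and 45 mm long, 1 mm rounded edge; then a blue handle 18 mm across from 45 to 110 mm above the origin.
- holder: Plywood holder fixed to the desk, 64 x 64 x 45 mm. Origin: centre of its underside on the desk, z up. A vertical hole 13 mm across runs right through its centre (chamfer 1.5 mm at its mouth); the drift's nose stands in it, the shoulder of its handle on the holder's top, so the drift's origin is at the height of the desk.
- spare: Bystander: new brass bushing standing on end, 15 mm across, 18 mm tall; origin centre of underside.
- screwdriver: Bystander: screwdriver lying on the desk between the stand and the holder, pointing away from the robot, about 200 mm long; origin under its middle.
- mug: Bystander: white mug, 80 mm across, 95 mm tall; origin centre of underside.
- paint: Bystander: small paint bottle, 32 mm across, 60 mm tall; origin centre of underside.
- gadget: Bystander: flat black handheld gadget with a green screen, 65 x 100 x 18 mm; origin centre of underside.
- pawn: Bystander: yellow game figure, 32 mm across, 46 mm tall; origin centre of underside.
Mind the look-alikes: they are no part of the job. Leave any orange or turquoise look-alike of the stand alone.

How it is judged:
By the outcome, as a careful person would: the job done as asked, in the order asked, and still so for the second after the job is handed in, with the robot touching nothing.
It also fails if it takes over 61 s, if anything falls off the work surface, if the arm or the gripper's body presses on something with over 40 N, if the wrist force passes 120 N, or if a joint passes its speed limit or range.

## Working session

There is one attempt and no reset: what is moved stays moved. The work goes in short steps, Python scripts to look and compute and a tool call to move; the robot and the scene stay as the last step left them, time stands still between calls to the robot, and variables do not carry over. Pictures are saved under pics/ and viewed, and the job is handed in when it is done.

Besides the shell and the picture viewer there is one more tool, called as name(argument=value, ...) on one line, values as JSON. carry_out: Moves the arm, as the interface text tells. Its arguments: {"type":"object","properties":{"rows":{"type":"string"},"newtons":{"type":"number"}},"required":["rows"]}

```bash
ls; mkdir -p pics; python3 - <<'E'
from rig import r
import cv2
s=r.sense();print(s)
for n in("side","top","wrist"):
    c=r.get_calibration(n);print(n,c)
    cv2.imwrite(f"pics/{n}0.png",r.grab_frame(n))
E
```

```text
pics
{'clock': 0.0, 'qpos': array([ 1.12259788e+00,  3.53631890e-01,  1.63416508e+00,  4.97536129e-06,
        1.15519172e+00, -2.44549876e-03]), 'qvel': array([ 1.44899204e-03, -7.16743250e-04,  1.63463657e-03,  1.64236243e-03,
        1.63007679e-03,  1.92749186e-05]), 'joint_efforts': array([ 7.13253685e-04, -6.05248690e+01, -3.42073131e+01, -3.39630412e-05,
        9.56898060e-03,  2.37717319e-05]), 'eef_pos': array([269.2858362 , 563.50268349, 252.55857155]), 'tcp_rot': array([-3.14019663e+00, -7.96301135e-06,  2.69583769e+00]), 'contact_force': array([0.28980546, 1.28347256, 0.64053957]), 'wrist_torque': array([-0.0141572 ,  0.00315955, -0.00597195]), 'opening': 0.9971502499790781}
side {'intrinsics': array([[390.17567895,   0.        , 257.22290209],
       [  0.        , 390.17567895, 192.38285586],
       [  0.        ,   0.        ,   1.        ]]), 'position': array([ 273.16055693, -544.52072499,  647.4982353 ]), 'rotation': array([ 0.8133481 ,  0.00402305, -0.44000038])}
top {'intrinsics': array([[466.3289153 ,   0.        , 250.97471721],
       [  0.        , 466.3289153 , 191.88962105],
       [  0.        ,   0.        ,   1.        ]]), 'position': array([ 306.1513994 ,   12.32239563, 1112.49469007]), 'rotation': array([ 0.20694902, -0.003729  , -1.64992224])}
wrist {'intrinsics': array([[343.5663595 ,   0.        , 258.60920894],
       [  0.        , 343.5663595 , 194.19360551],
       [  0.        ,   0.        ,   1.        ]]), 'position': array([204.94874676, 596.31262253, 374.29541536]), 'rotation': array([-0.2845866 ,  0.00127336,  1.12514229])}
```

View pics/side0.png

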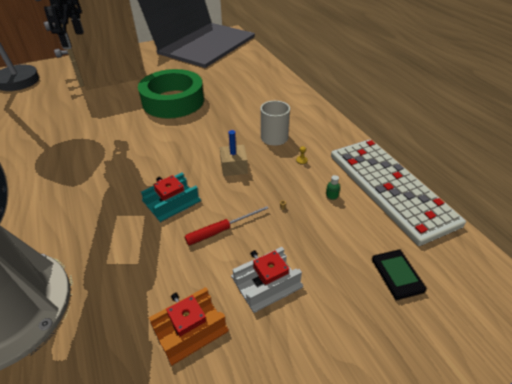

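View pics/top0.png

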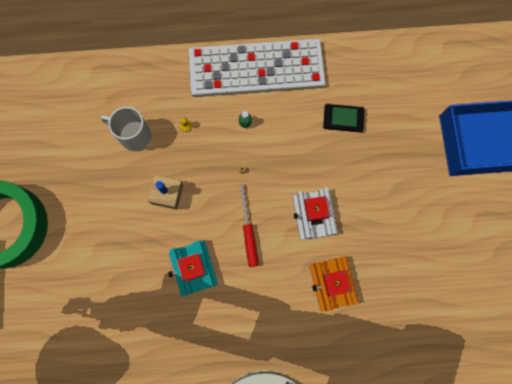

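View pics/wrist0.png

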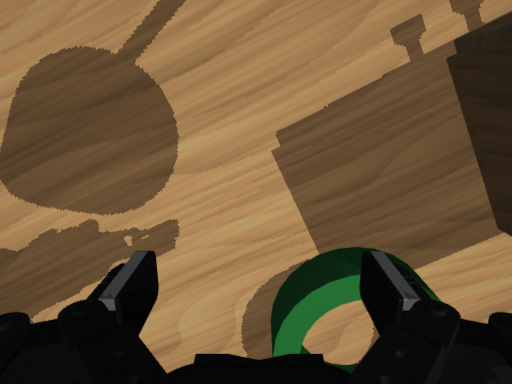

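```bash
cat > h.py <<'E'
import numpy as np,cv2
from scipy.spatial.transform import Rotation as R
from rig import r
def ray(c,u,v):
    d=np.linalg.inv(c["intrinsics"])@np.array([u,v,1.0]); d=np.array([d[0],-d[1],-d[2]])
    M=R.from_euler("xyz",c["rotation"]).as_matrix()
    return np.array(c["position"]),M@d
def plane(c,u,v,z):
    p,d=ray(c,u,v); return p+d*(z-p[2])/d[2]
def proj(c,P):
    M=R.from_euler("xyz",c["rotation"]).as_matrix()
    q=M.T@(np.asarray(P,float)-c["position"]); w=c["intrinsics"]@np.array([q[0],-q[1],-q[2]]); return w[:2]/w[2]
def two(c1,a,c2,b):
    p,d=ray(c1,*a);q,e=ray(c2,*b);d/=np.linalg.norm(d);e/=np.linalg.norm(e)
    t=np.linalg.lstsq(np.c_[d,-e],q-p,rcond=None)[0];x=p+d*t[0];y=q+e*t[1]
    return (x+y)/2,np.linalg.norm(x-y)
def crop(im,x0,x1,y0,y1,k,f):
    cv2.imwrite(f,cv2.resize(im[y0:y1,x0:x1],None,fx=k,fy=k,interpolation=cv2.INTER_CUBIC))
E
python3 - <<'E'
from h import *
t=cv2.imread("pics/top0.png");s=cv2.imread("pics/side0.png")
a=cv2.resize(t[180:250,285:350],(520,560),interpolation=cv2.INTER_CUBIC)
cv2.imwrite("pics/c1.png",a)
crop(t,140,190,165,215,10,"pics/c2.png")
crop(s,225,310,240,315,7,"pics/c3.png")
crop(s,205,260,120,185,8,"pics/c4.png")
ct=r.get_calibration("top");cs=r.get_calibration("side")
for n,im,c,rois in(("top",t,ct,[(300,335,190,230)]),("side",s,cs,[(245,300,245,290)])):
    x0,x1,y0,y1=rois[0]
    hsv=cv2.cvtColor(im,cv2.COLOR_BGR2HSV)
    m=cv2.inRange(hsv,(0,150,80),(8,255,255))|cv2.inRange(hsv,(172,150,80),(180,255,255))
    mm=np.zeros_like(m);mm[y0:y1,x0:x1]=m[y0:y1,x0:x1]
    k=max(cv2.findContours(mm,cv2.RETR_EXTERNAL,cv2.CHAIN_APPROX_NONE)[0],key=cv2.contourArea)
    P=np.array([plane(c,*p[0],52)[:2] for p in k],np.float32)
    print(n,cv2.minAreaRect(P))
    b=cv2.inRange(hsv,(100,120,40),(130,255,255))
    if n=="top":x0,x1,y0,y1=140,190,165,215
    else:x0,x1,y0,y1=205,260,120,185
    ys,xs=np.nonzero(b[y0:y1,x0:x1]);print("blue",xs.min()+x0,xs.max()+x0,ys.min()+y0,ys.max()+y0,xs.mean()+x0,ys.mean()+y0)
E
```

```text
top ((477.8768615722656, -156.78607177734375), (51.067039489746094, 50.53580856323242), 3.7551803588867188)
blue 156 166 182 192 160.85526315789474 186.8815789473684
side ((478.11962890625, -163.56802368164062), (51.63921356201172, 56.82643127441406), 4.709615707397461)
blue 229 234 131 154 232.0 141.54054054054055
```

View pics/c1.png

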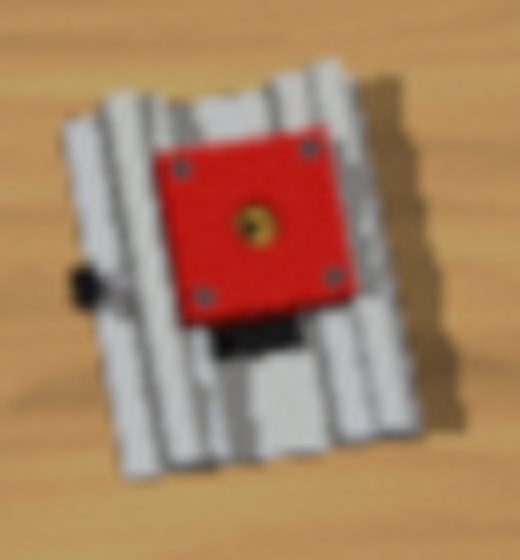

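View pics/c2.png

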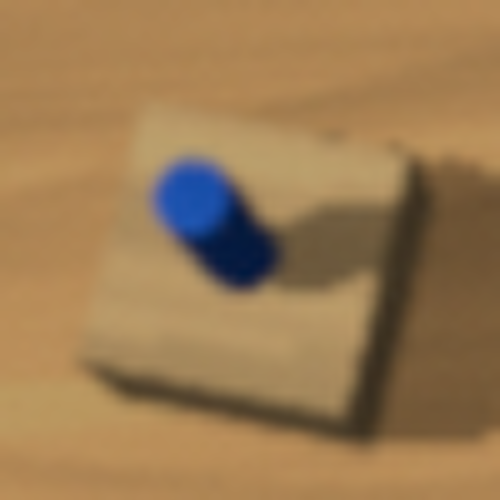

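View pics/c3.png

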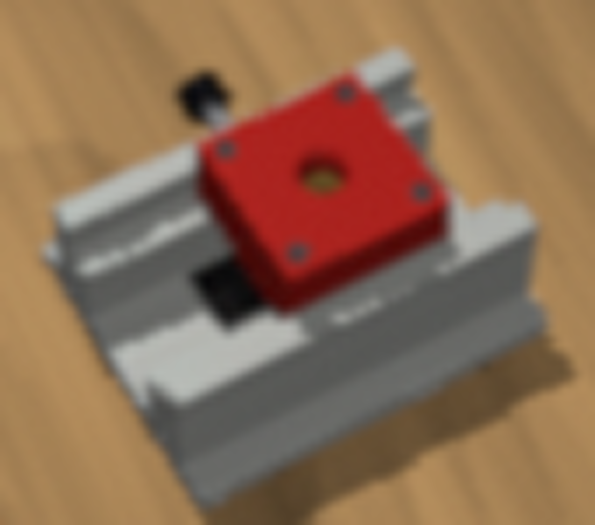

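View pics/c4.png

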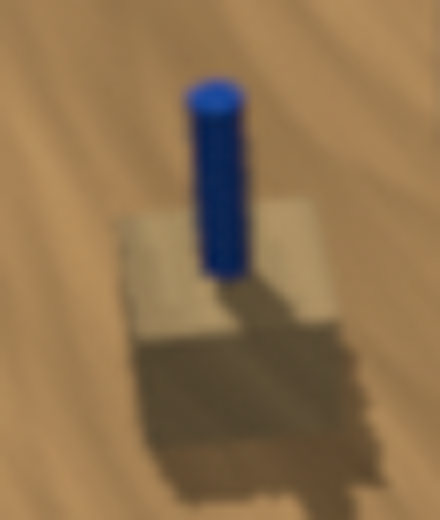

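```bash
python3 - <<'E'
from h import *
t=cv2.imread("pics/top0.png");s=cv2.imread("pics/side0.png")
ct=r.get_calibration("top");cs=r.get_calibration("side")
# crop px -> image px: x0+(X+.5)/k-.5
f=lambda x0,y0,k,X,Y:(x0+(X+.5)/k-.5,y0+(Y+.5)/k-.5)
print("drift top T",plane(ct,*f(140,165,10,192,198),110),"S",plane(cs,*f(205,120,8,216,98),110),two(ct,f(140,165,10,192,198),cs,f(205,120,8,216,98)))
H=[(143,105),(408,160),(350,425),(85,360)]
P=np.array([plane(ct,*f(140,165,10,*p),45) for p in H]);print("holder T",P.mean(0),np.linalg.norm(P-np.roll(P,1,0),axis=1))
H=[(125,218),(312,200),(340,322),(135,340)]
P=np.array([plane(cs,*f(205,120,8,*p),45) for p in H]);print("holder S",P.mean(0),np.linalg.norm(P-np.roll(P,1,0),axis=1))
print("bore T",plane(ct,*f(285,180,8,255,227),50),"S",plane(cs,*f(225,240,7,322,172),52))
B=[(160,153),(326,128),(354,297),(184,325)]
P=np.array([plane(ct,*f(285,180,8,*p),52) for p in B]);print("block T",P.mean(0),np.linalg.norm(P-np.roll(P,1,0),axis=1),P)
B=[(200,147),(352,73),(447,200),(288,280)]
P=np.array([plane(cs,*f(225,240,7,*p),52) for p in B]);print("block S",P.mean(0),np.linalg.norm(P-np.roll(P,1,0),axis=1))
print("spare",plane(ct,243,170,9),"mug",plane(ct,130,128,45))
E
```

```text
drift top T [548.48917708 193.11736905 110.        ] S [547.82808018 188.5693824  110.        ] (array([549.59238954, 193.77386343, 106.17830122]), np.float64(0.3575503213072301))
holder T [547.93163364 192.73030866  45.        ] [62.09303868 64.16947239 64.23772548 64.03085337]
holder S [548.71988147 189.14370686  45.        ] [62.51940446 60.46909148 63.75511512 63.2020671 ]
bore T [ 478.56578855 -157.19137939   50.        ] S [ 478.9258678  -160.09508483   52.        ]
block T [ 478.70355634 -157.21489763   52.        ] [50.59467108 48.92961257 49.96510226 49.76157396] [[ 502.03134676 -131.76488391   52.        ]
 [ 505.61008928 -180.56344524   52.        ]
 [ 455.70719076 -183.05586636   52.        ]
 [ 451.46559854 -133.47539502   52.        ]]
block S [ 478.69654212 -160.39914231   52.        ] [47.84112515 48.37662435 48.31480317 48.91124116]
spare [592.75692096   5.00355751   9.        ] mug [708.61353266 268.38587893  45.        ]
```

carry_out(rows="1 0 0 0 -0.8;1 0 0 0 -0.8;1 0 0 0 -0.8;1 0 0 0 -0.8;1 -0.66 -0.88 0.12 0;1 -0.66 -0.88 0.12 0;1 -0.66 -0.88 0.12 0;1 -0.66 -0.88 0.12 0;1 -0.66 -0.88 0.12 0;1 -0.66 -0.88 0.12 0;1 -0.66 -0.88 0.12 0;1 -0.66 -0.88 0.12 0")

```text
clock: 1.65
eef_pos: [428.6, 351.9, 224.2]
tcp_rot: [-3.141, -0.0, -3.141]
contact_force: [0.2, -0.1, 0.3]
opening: 0.999
```

carry_out(rows="1 -0.66 -0.88 0.12 0;1 -0.66 -0.88 0.12 0;1 -0.66 -0.88 0.12 0;1 -0.66 -0.88 0.12 0;1 -0.66 -0.88 0.12 0;1 -0.66 -0.88 0.12 0;1 0 0 0 0;1 0 0 0 0")

```text
clock: 2.65
eef_pos: [546.7, 194.8, 202.7]
tcp_rot: [3.142, -0.001, -3.141]
contact_force: [0.0, 0.6, -0.9]
opening: 1.003
```

```bash
python3 - <<'E'
from h import *
s=r.sense();print(s["clock"],s["eef_pos"],s["tcp_rot"],s["contact_force"],s["qpos"])
c=r.get_calibration("wrist");print(c["position"],c["rotation"]);im=r.grab_frame("wrist");cv2.imwrite("pics/w1.png",im)
for z in(45,110):print(z,proj(c,(548,191,z)))
E
```

```text
2.65 [546.65206563 194.76490263 202.67586213] [ 3.14151936e+00 -7.15241115e-04 -3.14107301e+00] [ 0.00821457  0.57249337 -0.87911094] [ 3.39510037e-01  3.38014091e-01  1.77854533e+00  3.58993503e-04
  1.02568343e+00 -1.23199215e+00]
[475.39825913 196.74931964 324.39637893] [-2.83722354e-01  6.48034406e-04  1.57142705e+00]
45 [251.92480631 184.05262147]
110 [250.01640257 208.89691162]
```

View pics/w1.png

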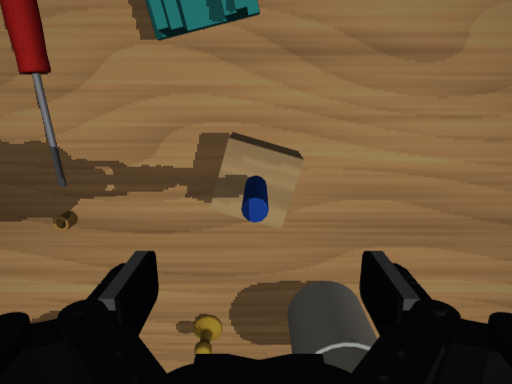

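carry_out(rows="0.6 -0.03 -0.03 0.83 0;0.6 -0.02 -0.02 0.83 0;0.6 0 0 0.83 0;0.6 0 0 0.83 0;0.6 0 0 0.83 0;0.6 0 0 0 0;0.6 0 0 0 0")

```text
clock: 3.58
eef_pos: [548.8, 193.8, 79.3]
tcp_rot: [3.141, 0.001, -3.14]
contact_force: [-0.1, 0.4, 0.7]
opening: 0.601
```

```bash
python3 - <<'E'
from h import *
s=r.sense();print(s["clock"],s["eef_pos"],s["tcp_rot"],s["contact_force"],s["opening"])
im=r.grab_frame("wrist");cv2.imwrite("pics/w2.png",im)
E
```

```text
3.575 [548.78120377 193.7996555   79.25294159] [ 3.14126783e+00  7.92345326e-04 -3.13980585e+00] [-0.13809287  0.37906209  0.66288873] 0.6011064425209748
```

View pics/w2.png

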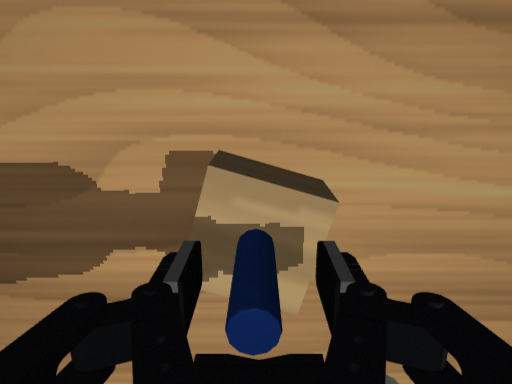

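carry_out(rows="0 0 -0.02 0 0;0 0 0 0 0;0 0 0 0 0;0 0 0 0 0;0 0 0 0 0;0 0 0 0 0", newtons=70)

```text
clock: 4.38
eef_pos: [549.0, 192.6, 79.3]
tcp_rot: [3.141, 0.001, -3.141]
contact_force: [-1.5, -0.4, 5.8]
opening: 0.195
```

```bash
python3 - <<'E'
from h import *
s=r.sense();print(s["clock"],s["eef_pos"],s["tcp_rot"],s["contact_force"],s["wrist_torque"],s["opening"])
im=r.grab_frame("wrist");cv2.imwrite("pics/w3.png",im)
E
```

```text
4.375 [549.00545388 192.58388846  79.30036048] [ 3.14123232e+00  1.02460475e-03 -3.14073101e+00] [-1.51854209 -0.41305353  5.78254412] [-0.08915797  0.16359133 -0.00266932] 0.19465170036733734
```

View pics/w3.png

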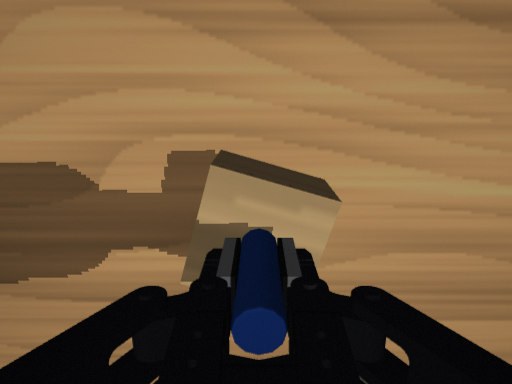

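carry_out(rows="0 0 0 -0.2 0;0 0 0 -0.4 0;0 0 0 -0.6 0;0 0 0 -0.6 0;0 0 0 -0.6 0;0 0 0 -0.4 0;0 0 0 0 0")

```text
clock: 5.3
eef_pos: [549.2, 192.7, 163.6]
tcp_rot: [3.141, 0.002, -3.141]
contact_force: [-0.9, 0.2, -1.3]
opening: 0.193
```

```bash
python3 - <<'E'
from h import *
s=r.sense();print(s["clock"],s["eef_pos"],s["tcp_rot"],s["contact_force"],s["wrist_torque"],s["opening"])
c=r.get_calibration("wrist");im=r.grab_frame("wrist");cv2.imwrite("pics/w4.png",im)
crop(r.grab_frame("side"),190,290,60,200,4,"pics/s4.png")
p=s["eef_pos"]
for dz in(79.3,34.3):print(proj(c,p-[0,0,dz]))
E
```

```text
5.3 [549.18507032 192.7168627  163.63128663] [ 3.14090530e+00  1.98254854e-03 -3.14058957e+00] [-0.92554487  0.17901421 -1.26097979] [0.02364739 0.02375573 0.07056001] 0.19310896717022577
[255.45807618 213.55561491]
[254.65071479 244.2153329 ]
```

View pics/w4.png

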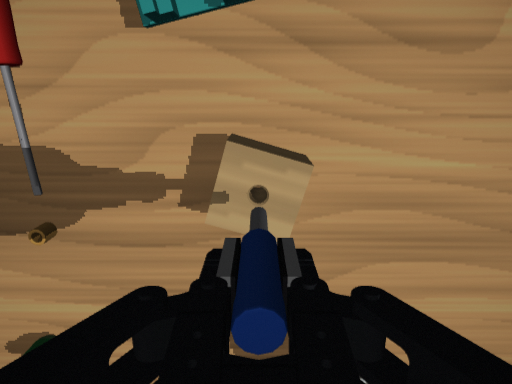

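View pics/s4.png

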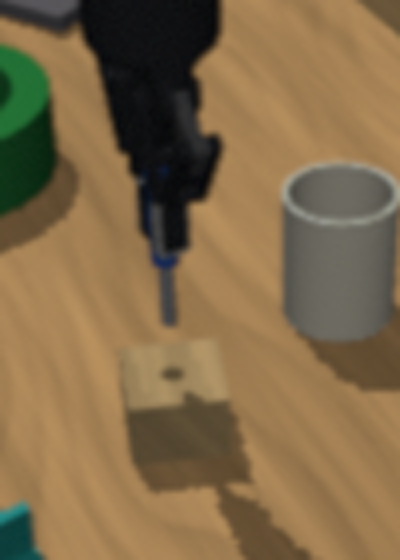

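carry_out(rows="0 0.1 -0.4 -0.02 0;0 0.2 -0.8 -0.02 0;0 0.2 -0.9 -0.02 0;0 0.2 -0.9 -0.02 0;0 0.2 -0.9 -0.02 0;0 0.2 -0.9 -0.02 0;0 0.2 -0.9 -0.02 0;0 0.2 -0.9 -0.02 0;0 0.2 -0.9 -0.02 0;0 0.2 -0.9 -0.02 0;0 0.2 -0.9 -0.02 0;0 0.1 -0.9 -0.02 0")

```text
clock: 6.9
eef_pos: [481.1, -115.4, 169.3]
tcp_rot: [-3.142, -0.001, -3.141]
contact_force: [0.2, -0.5, -0.1]
opening: 0.192
```

carry_out(rows="0 0.1 -0.8 0 0;0 0.02 -0.4 0 0;0 0 -0.15 0 0;0 0 0 0 0;0 0 0 0 0")

```text
clock: 7.52
eef_pos: [479.3, -153.5, 169.5]
tcp_rot: [3.141, -0.0, -3.14]
contact_force: [-0.4, 1.4, -1.1]
opening: 0.19
```

```bash
python3 - <<'E'
from h import *
s=r.sense();print(s["clock"],s["eef_pos"],s["tcp_rot"],s["contact_force"],s["wrist_torque"],s["opening"])
im=r.grab_frame("wrist");cv2.imwrite("pics/w5.png",im)
crop(im,190,330,120,260,5,"pics/w5c.png")
crop(cv2.imread("pics/w4.png"),190,330,120,260,5,"pics/w4c.png")
E
```

```text
7.525 [ 479.26860598 -153.49302795  169.52039148] [ 3.14137645e+00 -2.26048077e-04 -3.13993117e+00] [-0.36393202  1.38355156 -1.08808584] [-0.00919585 -0.03324276 -0.00714827] 0.18979622213336023
```

View pics/w5.png

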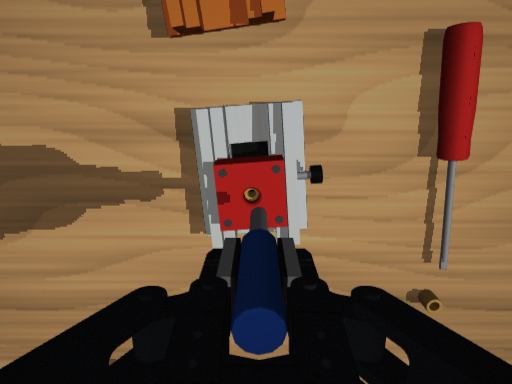

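View pics/w5c.png

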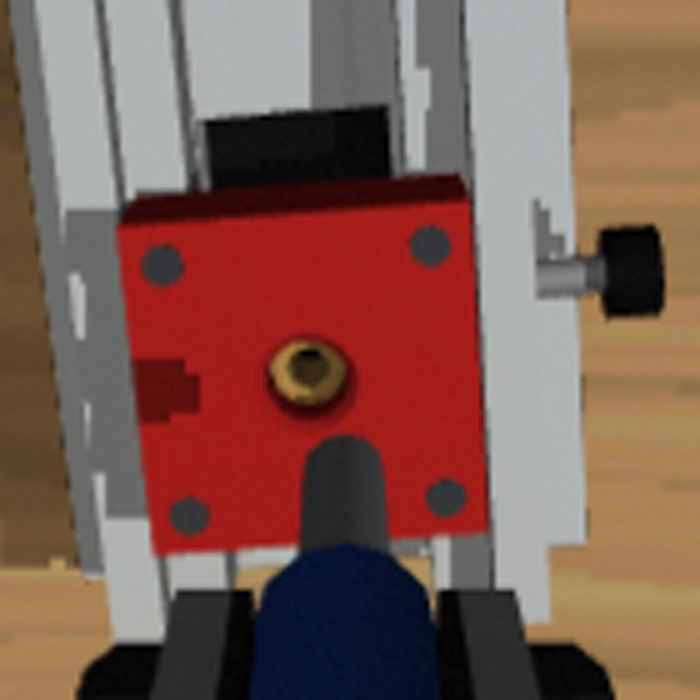

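View pics/w4c.png

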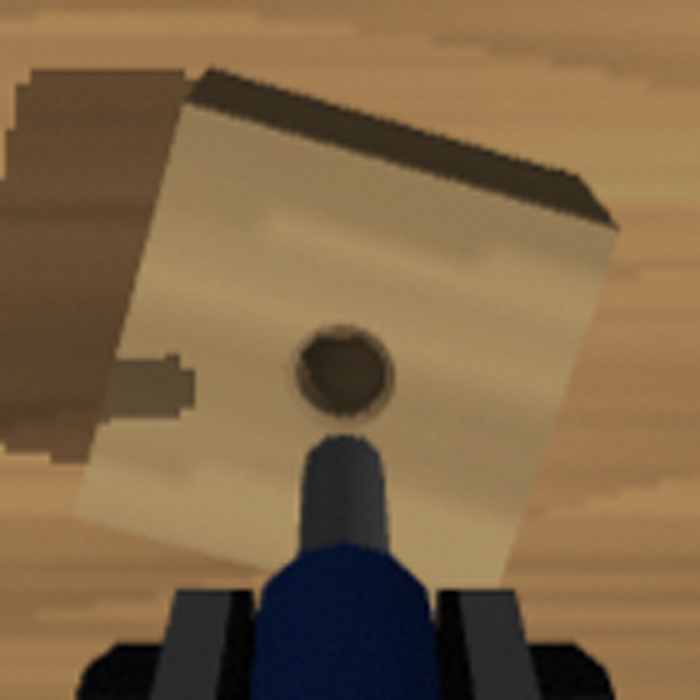

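carry_out(rows="0 -0.02 -0.1 0.3 0;0 0 -0.1 0.4 0;0 0 0 0.2 0;0 0 0 0 0;0 0 0 0 0")

```text
clock: 8.2
eef_pos: [480.0, -160.1, 142.6]
tcp_rot: [3.142, 0.0, -3.141]
contact_force: [0.2, -1.1, -0.8]
opening: 0.19
```

```bash
python3 - <<'E'
from h import *
s=r.sense();print(s["clock"],s["eef_pos"],s["tcp_rot"],s["contact_force"],s["wrist_torque"],s["opening"])
im=r.grab_frame("wrist");cv2.imwrite("pics/w6.png",im)
crop(im,190,330,120,260,5,"pics/w6c.png")
im=r.grab_frame("side");crop(im,205,325,180,310,6,"pics/s6c.png")
c=r.get_calibration("side");p=s["eef_pos"];print(proj(c,p-[0,0,79.3]))
E
```

```text
8.2 [ 480.01627136 -160.07533517  142.64118048] [ 3.14158380e+00  4.00423609e-05 -3.14061352e+00] [ 0.19568861 -1.0982975  -0.84027064] [-0.03257736  0.02241425 -0.00076981] 0.18967242601368337
[271.21653506 260.22747374]
```

View pics/w6c.png

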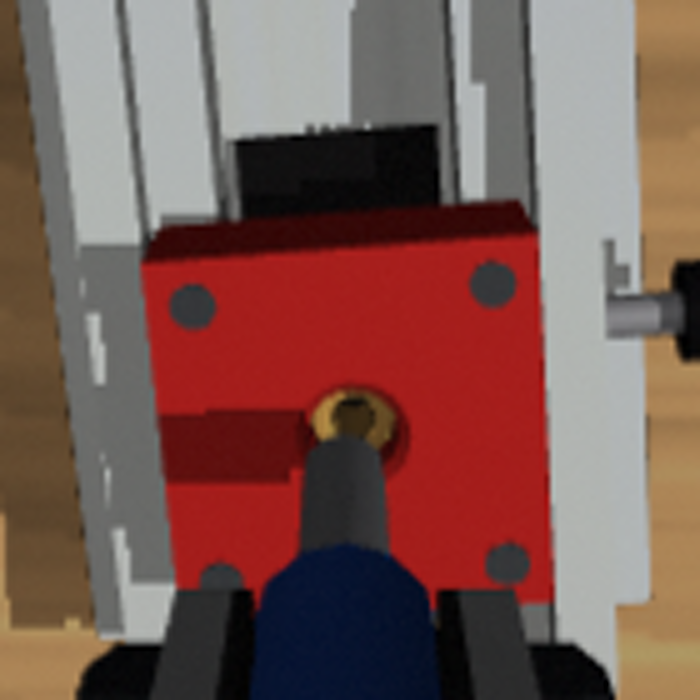

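View pics/s6c.png

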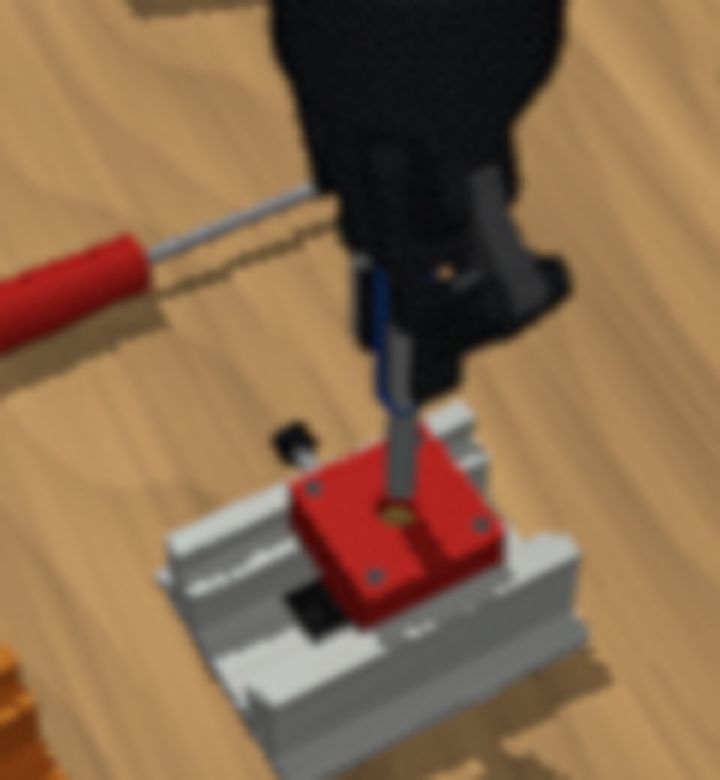

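```bash
python3 - <<'E'
from h import *
s=r.sense();p=s["eef_pos"]
c=r.get_calibration("wrist")
a=proj(c,p-[0,0,118.6]);b=proj(c,p-[0,0,p[2]-52]);print("wrist: pred",a,b,"offset from w4",np.array([258.9,193.9])-a,"=> crop",((np.array([258.9,193.9])-a+b)-[190,120])*5)
print("dX px",(proj(c,p-[-1,0,p[2]-52])-b)*5)
im=cv2.imread("pics/w6.png");hsv=cv2.cvtColor(im,cv2.COLOR_BGR2HSV)
c=r.get_calibration("side")
a=proj(c,p-[0,0,79.3]);b=proj(c,[p[0],p[1],52]);print((a-[205,180])*6,(b-a)*6,(proj(c,[p[0]+1,p[1],52])-b)*6,(proj(c,[p[0],p[1]+1,52])-b)*6)
E
```

```text
wrist: pred [256.06844557 195.56239673] [255.72869199 207.68725835] offset from w4 [ 2.83155443 -1.66239673] => crop [342.80123208 430.12430807]
dX px [0.00916516 7.26625936]
[397.66159717 480.92157074] [-0.77234953 22.6302093 ] [ 2.88154574 -1.13349412] [-1.44828097 -2.38824348]
```

```bash
python3 - <<'E'
from h import *
for f,(x0,x1,y0,y1) in(("w5",(236,264,178,208)),("w6",(244,276,190,220))):
    im=cv2.imread(f"pics/{f}.png")[y0:y1,x0:x1]
    im=cv2.resize(im,None,fx=8,fy=8,interpolation=cv2.INTER_CUBIC)
    m=((im[...,2]>130)&(im[...,1]<60)).astype(np.uint8)*255
    cv2.imwrite(f"pics/m_{f}.png",np.hstack([im,cv2.cvtColor(m,cv2.COLOR_GRAY2BGR)]))
    n=255-m
    for k in cv2.findContours(n,cv2.RETR_EXTERNAL,cv2.CHAIN_APPROX_NONE)[0]:
        if cv2.contourArea(k)>2000:
            e=cv2.fitEllipse(k);print(f,e,"px",(e[0][0]+.5)/8-.5+x0,(e[0][1]+.5)/8-.5+y0)
E
```

```text
w5 ((129.89718627929688, 143.8800048828125), (140.32911682128906, 153.47354125976562), 115.48709869384766) px 251.7996482849121 195.54750061035156
w6 ((114.44050598144531, 151.33258056640625), (184.05836486816406, 234.06085205078125), 81.83358764648438) px 257.86756324768066 208.47907257080078
```

View pics/m_w5.png

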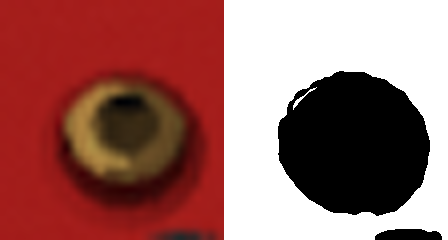

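View pics/m_w6.png

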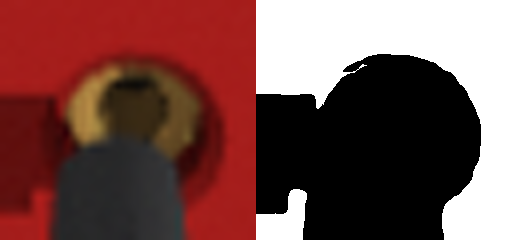

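carry_out(rows="0 -0.015 0.035 0.1 0;0 0 0 0.1 0;0 0 0 0.08 0;0 0 0 0 0;0 0 0 0 0")

```text
clock: 8.93
eef_pos: [480.4, -159.0, 134.2]
tcp_rot: [-3.142, 0.0, -3.141]
contact_force: [-1.3, 0.2, 0.1]
opening: 0.19
```

```bash
python3 - <<'E'
from h import *
s=r.sense();print(s["clock"],s["eef_pos"],s["tcp_rot"],s["contact_force"],s["wrist_torque"],s["opening"])
im=r.grab_frame("wrist");cv2.imwrite("pics/w7.png",im)
crop(im,210,310,160,260,7,"pics/w7c.png")
E
```

```text
8.925 [ 480.40314909 -159.03247164  134.19842031] [-3.14158053e+00  2.09542627e-05 -3.14060125e+00] [-1.30082566  0.15750685  0.05763824] [ 0.00592231 -0.02152225  0.00509622] 0.1902000187335515
```

View pics/w7c.png

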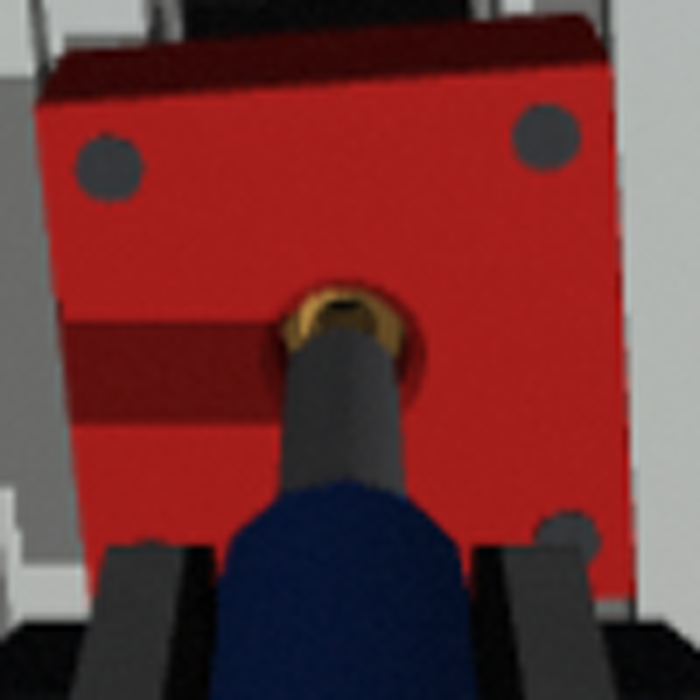

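carry_out(rows="0 0.023 0 0.04 0;0 0 0 0.03 0;0 0 0 0.02 0;0 0 0 0.02 0;0 0 0 0.02 0;0 0 0 0 0")

```text
clock: 9.72
eef_pos: [479.6, -159.0, 130.2]
tcp_rot: [-3.142, -0.0, -3.141]
contact_force: [0.1, -0.5, -0.4]
opening: 0.192
```

```bash
python3 - <<'E'
from h import *
s=r.sense();print(s["clock"],s["eef_pos"],s["tcp_rot"],s["contact_force"],s["wrist_torque"],s["opening"])
im=r.grab_frame("wrist");cv2.imwrite("pics/w8.png",im)
crop(im,210,310,160,260,7,"pics/w8c.png")
E
```

```text
9.725 [ 479.64533015 -159.02311282  130.23836983] [-3.14158135e+00 -7.53675551e-05 -3.14054656e+00] [ 0.08372648 -0.45552498 -0.4338998 ] [0.05685243 0.00455494 0.01184444] 0.1917732663677123
```

View pics/w8c.png

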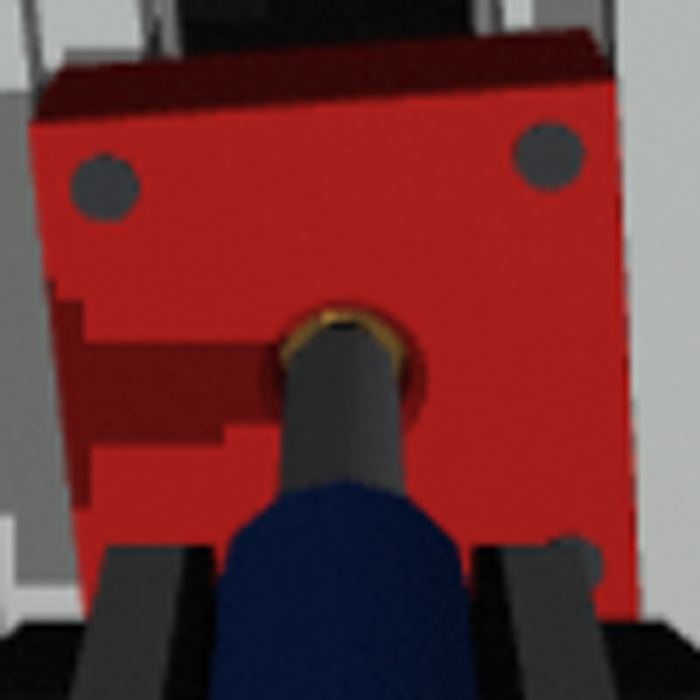

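carry_out(rows="0 0 0 0.02 0;0 0 0 0.02 0;0 0 0 0.02 0;0 0 0 0.02 0;0 0 0 0.02 0;0 0 0 0.02 0;0 0 0 0.02 0;0 0 0 0.02 0")

```text
clock: 10.78
eef_pos: [479.7, -159.0, 125.4]
tcp_rot: [-3.142, 0.0, -3.141]
contact_force: [1.0, 0.5, -1.0]
opening: 0.19
```

carry_out(rows="0 0 0 0.015 0;0 0 0 0.015 0;0 0 0 0.015 0;0 0 0 0.015 0")

```text
clock: 11.28
eef_pos: [479.7, -159.0, 123.7]
tcp_rot: [-3.142, 0.0, -3.141]
contact_force: [-0.4, 0.2, 0.3]
opening: 0.193
```

carry_out(rows="0 0 0 0.015 0;0 0 0 0.015 0;0 0 0 0.015 0;0 0 0 0.015 0")

```text
clock: 11.78
eef_pos: [480.0, -159.1, 122.6]
tcp_rot: [-3.141, 0.001, -3.141]
contact_force: [-1.8, 0.7, 9.4]
opening: 0.191
```

carry_out(rows="0 0 0 0.015 0;0 0 0 0.015 0;0 0 0 0.015 0;0 0 0 0.015 0;0 0 0 0.015 0;0 0 0 0.015 0")

```text
clock: 12.52
eef_pos: [480.0, -159.1, 119.9]
tcp_rot: [-3.141, 0.001, -3.141]
contact_force: [-1.9, 1.6, 9.5]
opening: 0.192
```

carry_out(rows="0 0 0 0.016 0;0 0 0 0.016 0;0 0 0 0.016 0;0 0 0 0.016 0;0 0 0 0.016 0;0 0 0 0.016 0;0 0 0 0.016 0;0 0 0 0.016 0;0 0 0 0.016 0;0 0 0 0.016 0;0 0 0 0.016 0;0 0 0 0.016 0")

```text
clock: 14.02
eef_pos: [480.0, -159.1, 114.2]
tcp_rot: [-3.141, 0.001, -3.141]
contact_force: [-2.1, 1.3, 9.3]
opening: 0.192
```

carry_out(rows="0 0 0 0.016 0;0 0 0 0.016 0;0 0 0 0.016 0;0 0 0 0.016 0;0 0 0 0.016 0;0 0 0 0.016 0;0 0 0 0.016 0;0 0 0 0.016 0;0 0 0 0.016 0;0 0 0 0.016 0")

```text
clock: 15.28
eef_pos: [480.0, -159.1, 109.4]
tcp_rot: [-3.141, 0.001, -3.141]
contact_force: [-2.0, 1.4, 9.1]
opening: 0.192
```

```bash
python3 - <<'E'
from h import *
s=r.sense();print(s["clock"],s["eef_pos"],s["tcp_rot"],s["contact_force"],s["wrist_torque"],s["opening"])
im=r.grab_frame("side");crop(im,205,325,180,310,6,"pics/s9c.png")
im=r.grab_frame("wrist");crop(im,190,330,140,280,5,"pics/w9c.png")
E
```

```text
15.275 [ 479.99905767 -159.07651931  109.37463237] [-3.14143377e+00  6.93097341e-04 -3.14061929e+00] [-2.0055849   1.41382918  9.13307077] [0.16853353 0.43094009 0.01791898] 0.19230481799379853
```

View pics/s9c.png

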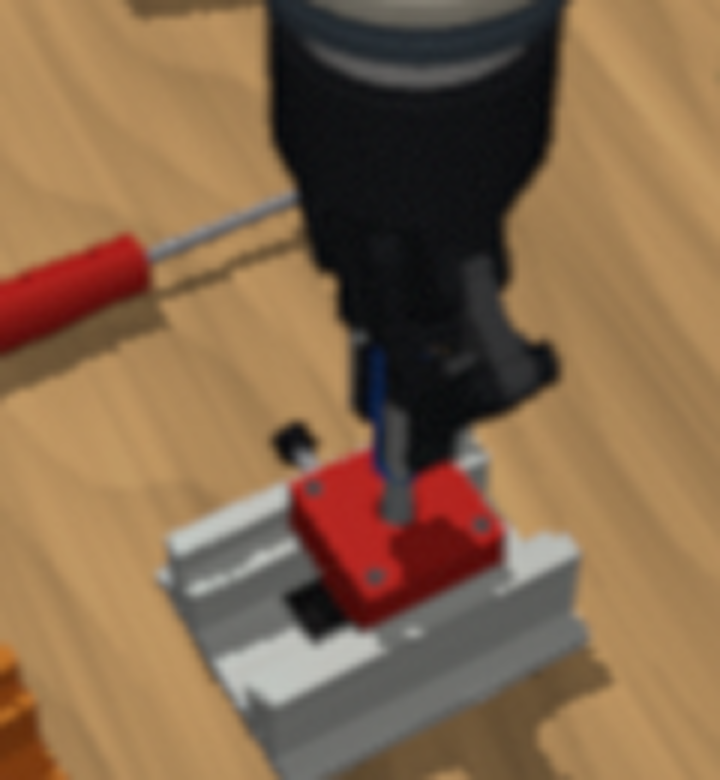

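View pics/w9c.png

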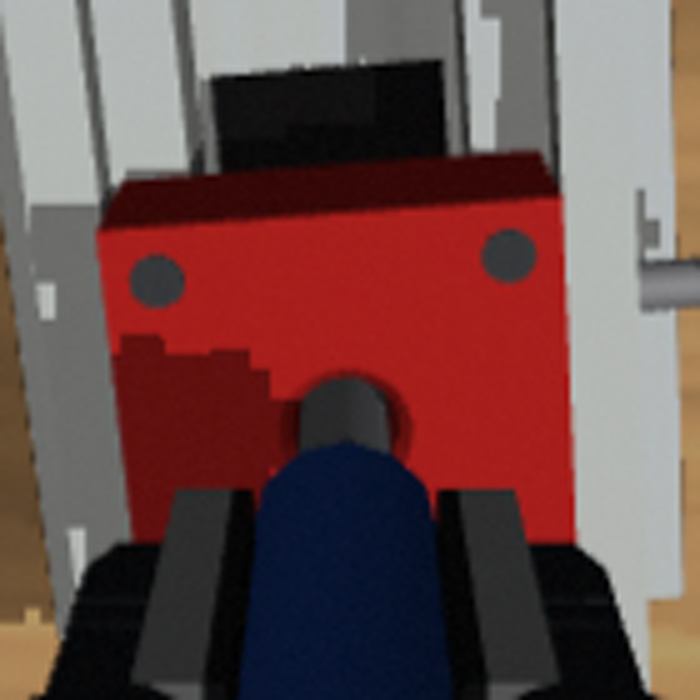

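carry_out(rows="0 0 0 0.016 0;0 0 0 0.016 0;0 0 0 0.016 0;0 0 0 0.016 0;0 0 0 0.016 0;0 0 0 0.016 0")

```text
clock: 16.12
eef_pos: [480.0, -159.1, 106.5]
tcp_rot: [-3.141, 0.001, -3.141]
contact_force: [-2.3, 0.6, 9.2]
opening: 0.19
```

carry_out(rows="0 0 0 0.008 0;0 0 0 0.008 0;0 0 0 0.008 0")

```text
clock: 16.5
eef_pos: [480.0, -159.1, 105.7]
tcp_rot: [-3.141, 0.001, -3.141]
contact_force: [-1.5, 1.5, 9.0]
opening: 0.188
```

carry_out(rows="0 0 0 0.006 0;0 0 0 0.006 0")

```text
clock: 16.75
eef_pos: [480.0, -159.1, 105.3]
tcp_rot: [-3.141, 0.001, -3.141]
contact_force: [-2.3, 0.7, 8.6]
opening: 0.189
```

carry_out(rows="0 0 0 0.006 0;0 0 0 0.006 0")

```text
clock: 17.0
eef_pos: [480.0, -159.1, 105.0]
tcp_rot: [-3.141, 0.001, -3.141]
contact_force: [-3.1, 1.1, 10.8]
opening: 0.191
```

carry_out(rows="0 0 0 0.006 0;0 0 0 0 0")

```text
clock: 17.25
eef_pos: [480.0, -159.1, 105.0]
tcp_rot: [-3.141, 0.001, -3.141]
contact_force: [-2.6, 1.5, 11.3]
opening: 0.193
```

carry_out(rows="0 0 0 0.005 0;0 0 0 0 0")

```text
clock: 17.5
eef_pos: [480.1, -159.1, 105.0]
tcp_rot: [-3.141, 0.001, -3.141]
contact_force: [-2.6, 1.2, 13.2]
opening: 0.194
```

carry_out(rows="0 0 0 0.006 0;0 0 0 0.006 0;0 0 0 0 0")

```text
clock: 17.88
eef_pos: [480.2, -159.1, 104.9]
tcp_rot: [-3.141, 0.001, -3.141]
contact_force: [-3.0, 1.5, 15.8]
opening: 0.194
```

carry_out(rows="0 0 0 -0.05 0;0 0 0 -0.1 0;0 0 0 -0.3 0;0 0 0 -0.4 0;0 0 0 -0.5 0;0 0 0 -0.5 0;0 0 0 -0.3 0;0 0 0 0 0;0 0 0 0 0")

```text
clock: 19.0
eef_pos: [479.4, -158.9, 167.8]
tcp_rot: [3.141, -0.0, -3.141]
contact_force: [0.3, -0.7, -1.0]
opening: 0.194
```

```bash
python3 - <<'E'
from h import *
s=r.sense();print(s["clock"],s["eef_pos"],s["tcp_rot"],s["contact_force"],s["wrist_torque"],s["opening"])
im=r.grab_frame("wrist");cv2.imwrite("pics/w10.png",im);crop(im,190,330,120,260,5,"pics/w10c.png")
im=r.grab_frame("side");crop(im,205,325,180,310,6,"pics/s10c.png")
E
```

```text
19.0 [ 479.39508813 -158.91663167  167.82254722] [ 3.14142899e+00 -4.97496004e-04 -3.14060416e+00] [ 0.30375734 -0.72232585 -1.00552802] [ 0.02507136  0.03739857 -0.02800723] 0.1938605837068325
```

View pics/w10c.png

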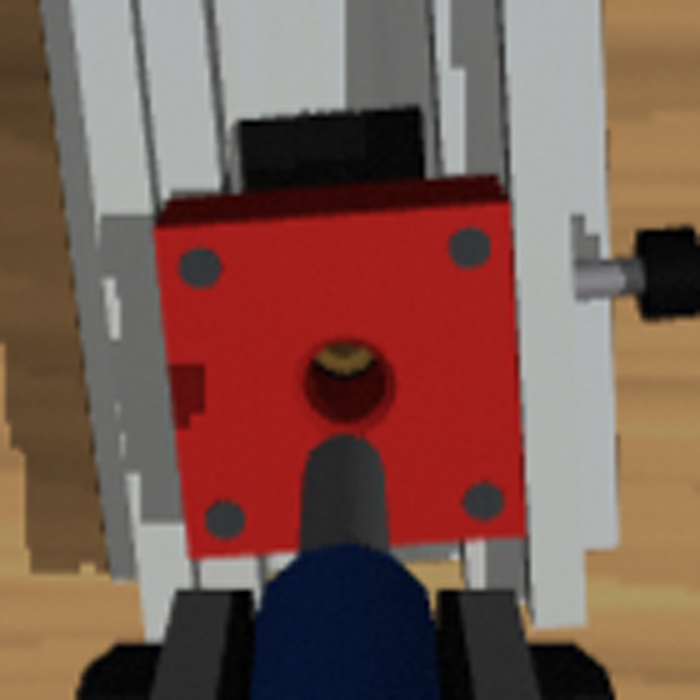

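View pics/s10c.png

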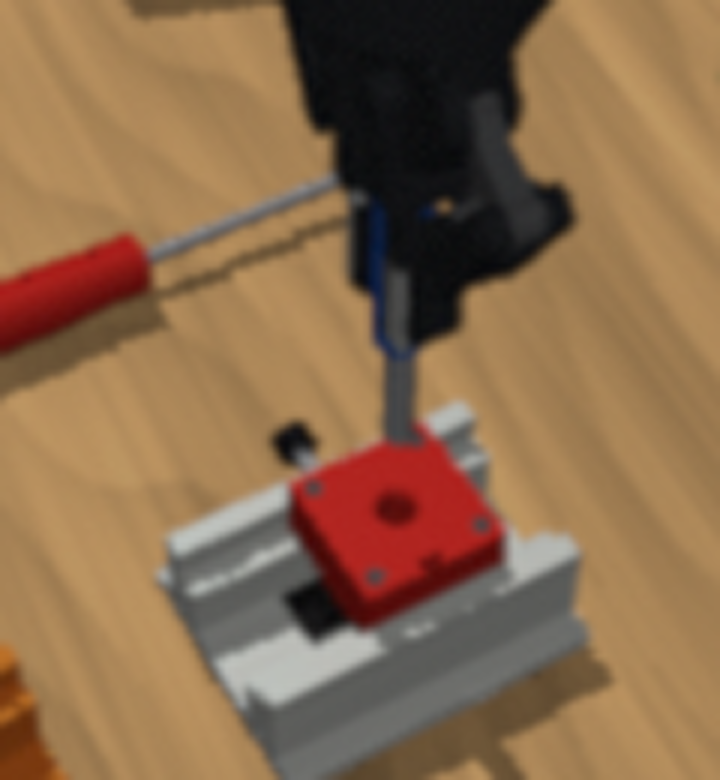

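carry_out(rows="0 -0.1 0.4 0 0;0 -0.2 0.8 0 0;0 -0.2 0.9 0 0;0 -0.2 0.9 0 0;0 -0.2 0.9 0 0;0 -0.2 0.9 0 0;0 -0.2 0.9 0 0;0 -0.2 0.9 0 0;0 -0.2 0.9 0 0;0 -0.2 0.9 0 0;0 -0.2 0.9 0 0;0 -0.1 0.9 0 0")

```text
clock: 20.6
eef_pos: [545.2, 148.7, 167.8]
tcp_rot: [3.142, -0.0, -3.14]
contact_force: [-0.0, -0.4, -1.1]
opening: 0.196
```

carry_out(rows="0 -0.1 0.8 0 0;0 -0.02 0.42 0 0;0 0 0.2 0 0;0 0 0 0 0;0 0 0 0 0")

```text
clock: 21.22
eef_pos: [548.8, 189.0, 168.1]
tcp_rot: [-3.141, -0.0, -3.141]
contact_force: [0.7, 0.3, -0.5]
opening: 0.192
```

```bash
python3 - <<'E'
from h import *
s=r.sense();print(s["clock"],s["eef_pos"],s["tcp_rot"],s["contact_force"],s["wrist_torque"],s["opening"])
im=r.grab_frame("wrist");cv2.imwrite("pics/w11.png",im);crop(im,190,330,120,260,5,"pics/w11c.png")
E
```

```text
21.225 [548.82160316 189.04899836 168.0901136 ] [-3.14139374e+00 -1.91242026e-04 -3.14110152e+00] [ 0.67203569  0.25731917 -0.54821917] [0.02993354 0.00863385 0.00051039] 0.1919389854062801
```

View pics/w11c.png

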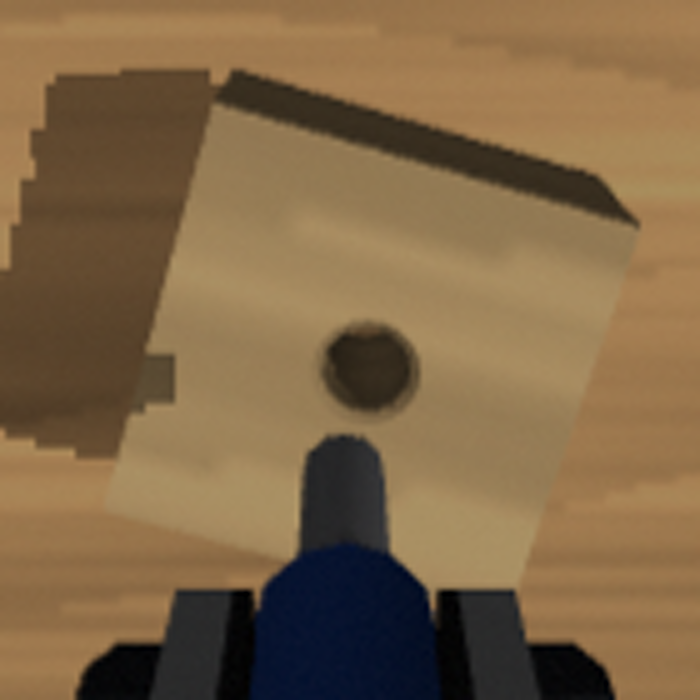

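carry_out(rows="0 -0.006 0.123 0.2 0;0 0 0 0.4 0;0 0 0 0.4 0;0 0 0 0.2 0;0 0 0 0 0;0 0 0 0 0")

```text
clock: 22.02
eef_pos: [549.3, 193.4, 132.3]
tcp_rot: [3.142, 0.0, -3.141]
contact_force: [0.4, -0.7, 0.5]
opening: 0.194
```

```bash
python3 - <<'E'
from h import *
s=r.sense();print(s["clock"],s["eef_pos"],s["tcp_rot"],s["contact_force"],s["wrist_torque"],s["opening"])
im=r.grab_frame("wrist");cv2.imwrite("pics/w12.png",im);crop(im,190,330,140,280,5,"pics/w12c.png")
E
```

```text
22.025 [549.30076299 193.39186935 132.28774416] [ 3.14150913e+00  2.88201514e-04 -3.14059478e+00] [ 0.39033141 -0.65007882  0.47845133] [ 0.02409155  0.03572409 -0.0058042 ] 0.19432261531737538
```

View pics/w12c.png

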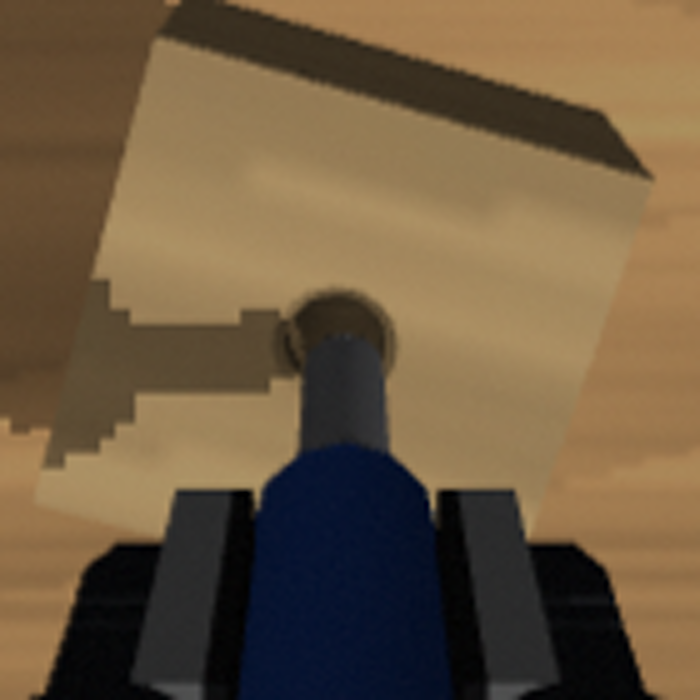

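carry_out(rows="0 0.017 -0.026 0.05 0;0 0 0 0.05 0;0 0 0 0.05 0;0 0 0 0.05 0;0 0 0 0.05 0;0 0 0 0.05 0;0 0 0 0.05 0;0 0 0 0.05 0")

```text
clock: 23.08
eef_pos: [548.6, 192.6, 120.0]
tcp_rot: [3.142, 0.0, -3.141]
contact_force: [0.1, 0.0, -1.4]
opening: 0.194
```

carry_out(rows="0 0 0 0.1 0;0 0 0 0.1 0;0 0 0 0.1 0;0 0 0 0.1 0;0 0 0 0.1 0;0 0 0 0.1 0;0 0 0 0.1 0;0 0 0 0.1 0")

```text
clock: 24.08
eef_pos: [548.6, 192.6, 95.9]
tcp_rot: [-3.142, 0.0, -3.141]
contact_force: [0.3, 0.4, -0.8]
opening: 0.187
```

carry_out(rows="0 0 0 0.1 0;0 0 0 0.1 0;0 0 0 0.1 0;0 0 0 0.08 0;0 0 0 0.06 0;0 0 0 0.04 0;0 0 0 0 0")

```text
clock: 24.95
eef_pos: [548.6, 192.5, 81.6]
tcp_rot: [-3.142, -0.0, -3.141]
contact_force: [0.0, 0.3, -0.6]
opening: 0.195
```

carry_out(rows="0 0 0 0.012 0;0 0 0 0.012 0;0 0 0 0.012 0;0 0 0 0 0")

```text
clock: 25.45
eef_pos: [548.6, 192.6, 80.6]
tcp_rot: [-3.142, 0.0, -3.141]
contact_force: [0.4, -0.3, -0.9]
opening: 0.189
```

carry_out(rows="0 0 0 0.012 0;0 0 0 0.012 0;0 0 0 0 0")

```text
clock: 25.82
eef_pos: [548.6, 192.6, 79.9]
tcp_rot: [-3.142, -0.0, -3.141]
contact_force: [0.5, 0.8, 0.4]
opening: 0.194
```

carry_out(rows="0 0 0 0.012 0;0 0 0 0.012 0;0 0 0 0 0")

```text
clock: 26.2
eef_pos: [548.6, 192.6, 79.4]
tcp_rot: [-3.142, 0.0, -3.141]
contact_force: [-0.5, -0.3, 1.5]
opening: 0.193
```

carry_out(rows="0 0 0 0.012 0;0 0 0 0.012 0;0 0 0 0 0")

```text
clock: 26.58
eef_pos: [548.7, 192.6, 79.3]
tcp_rot: [3.142, 0.0, -3.141]
contact_force: [-3.0, -0.8, 10.2]
opening: 0.189
```

carry_out(rows="0.3 0 0 -0.01 0;0.5 0 0 0 0;0.6 0 0 0 0;0.6 0 0 0 0;0.6 0 0 0 0")

```text
clock: 27.2
eef_pos: [548.6, 192.5, 78.7]
tcp_rot: [-3.142, -0.0, -3.141]
contact_force: [0.7, -0.4, -0.8]
opening: 0.601
```

```bash
python3 - <<'E'
from h import *
s=r.sense();print(s["clock"],s["eef_pos"],s["contact_force"],s["opening"])
im=r.grab_frame("wrist");cv2.imwrite("pics/w13.png",im)
crop(r.grab_frame("side"),190,290,90,200,5,"pics/s13.png")
E
```

```text
27.2 [548.58364284 192.53305226  78.70173663] [ 0.6686032  -0.36366842 -0.84552715] 0.6007668098640698
```

View pics/w13.png

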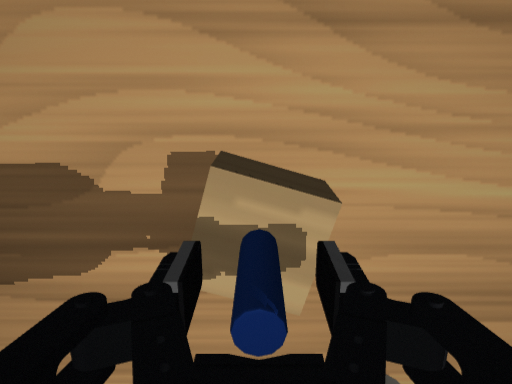

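View pics/s13.png

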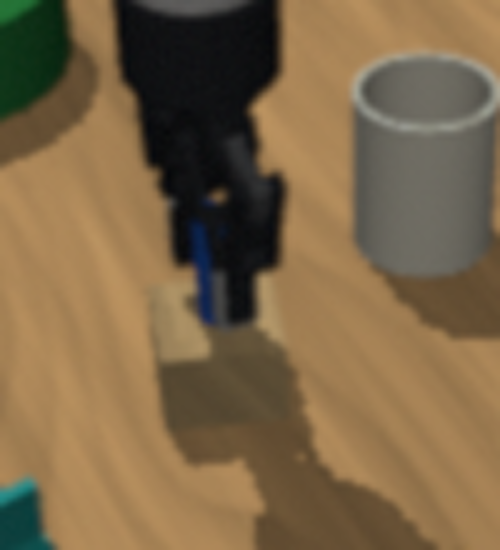

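Drift free and upright between open jaws (handle top at about (259,333) in w13). I'll raise the gripper straight up.

carry_out(rows="0.6 0 0 -0.3 0;0.6 0 0 -0.6 0;0.6 0 0 -0.8 0;0.6 0 0 -0.9 0;0.6 0 0 -0.9 0;0.6 0.3 0 -0.8 0;0.6 0.6 0 -0.4 0;0.6 0.6 0 0 0;0.6 0.6 0 0 0;0.6 0.3 0 0 0;0.6 0 0 0 0;0.6 0 0 0 0")

```text
clock: 28.8
eef_pos: [477.0, 192.6, 219.7]
tcp_rot: [3.142, 0.0, -3.14]
contact_force: [0.2, -0.0, 0.5]
opening: 0.605
```

```bash
python3 - <<'E'
from h import *
s=r.sense();print(s["clock"],s["eef_pos"],s["contact_force"],s["opening"])
cv2.imwrite("pics/w14.png",r.grab_frame("wrist"))
a=r.grab_frame("side");b=r.grab_frame("top");cv2.imwrite("pics/side1.png",a);cv2.imwrite("pics/top1.png",b)
crop(a,190,290,110,200,5,"pics/s14.png")
crop(a,225,310,240,315,7,"pics/s14b.png")
crop(cv2.imread("pics/side0.png"),190,290,110,200,5,"pics/s0.png")
d=cv2.absdiff(a,cv2.imread("pics/side0.png")).max(2)>40;cv2.imwrite("pics/d1.png",d*255)
E
```

```text
28.8 [477.0167767  192.61750764 219.68102128] [ 0.16422968 -0.00502693  0.50163925] 0.6054170483453793[ WARN:0@2.733] global loadsave.cpp:1063 imwrite_ Unsupported depth image for selected encoder is fallbacked to CV_8U.
```

View pics/side1.png

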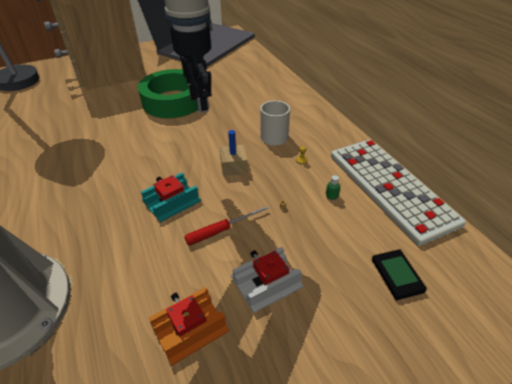

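View pics/w14.png

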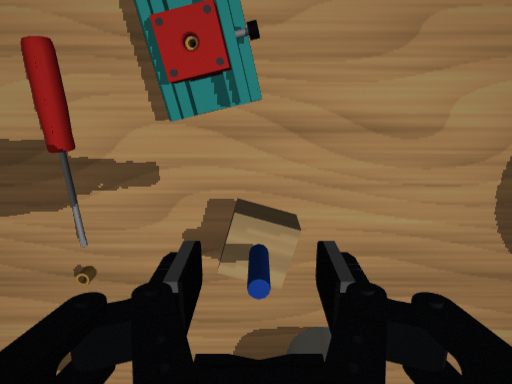

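View pics/s14.png

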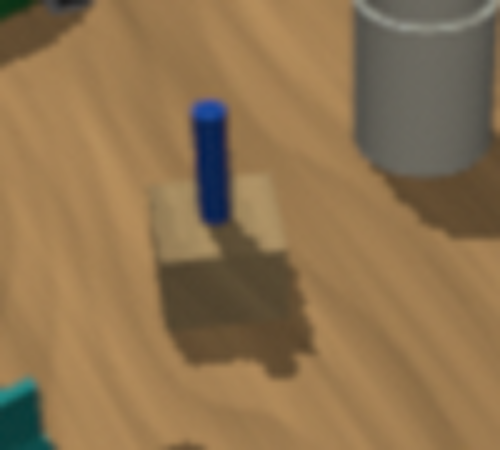

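View pics/s14b.png

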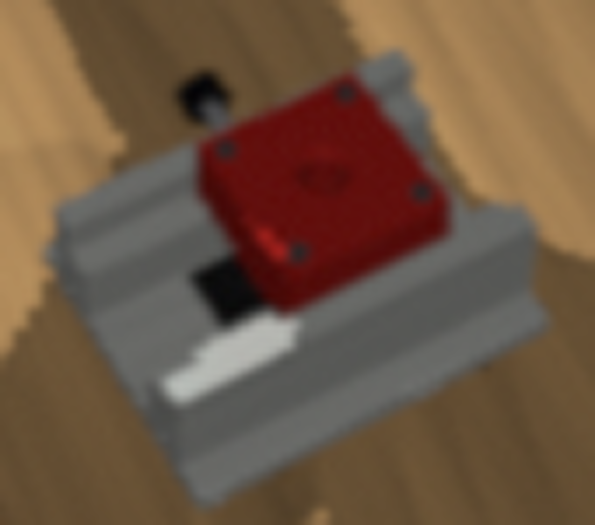

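View pics/top1.png

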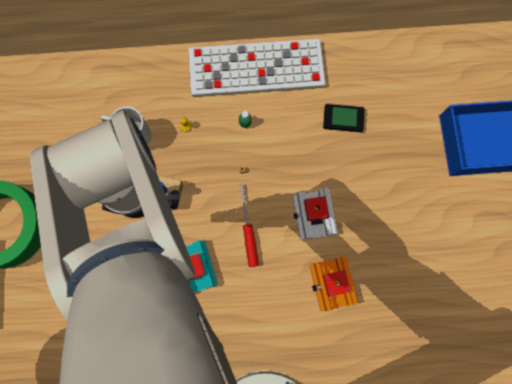

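```bash
python3 - <<'E'
from h import *
for f in("side0","side1"):
    hsv=cv2.cvtColor(cv2.imread(f"pics/{f}.png"),cv2.COLOR_BGR2HSV)[120:185,205:260]
    ys,xs=np.nonzero(cv2.inRange(hsv,(100,120,40),(130,255,255)));print(f,xs.min(),xs.max(),ys.min(),ys.max(),xs.mean(),ys.mean())
print(r.sign_off())
E
```

```text
side0 24 29 11 34 27.0 21.54054054054054
side1 24 29 10 34 26.81578947368421 21.596491228070175
the job is handed in; nothing more can be done
None
```

The bushing is out of the red block and standing on the pad, and the drift is back upright and fully down in its holder. I handed the job in at about 29 s of the 61 s allowed; no verdict was reported.

- **Pressing out:** I lined up the drift over the bore with the wrist camera, then pressed at about 4 mm/s. The readings showed about 9 N on the way down. At the pad the tool stopped moving and the force rose to a last reading of about 16 N. I only read the force at the end of each move, so brief peaks in between were not seen.
- **Bushing position:** the stop put the drift's nose 25.7 mm above the desk; 26 mm was expected with the bushing on the pad. The wrist picture shows the bushing low beneath an open bore and the block where it was.
- **Drift:** the shoulder met the holder at the same tool height as when I first gripped it (79.3 mm), so it had not slipped in the jaws. In the side view the handle matches the starting picture to within a pixel.
- **Rest of the desk:** by eye in the last pictures nothing else had moved, but in the final top view the arm covered the turquoise stand, holder and mug. For those I relied on the side and wrist views.

**Disagreement between cameras:** the fixed cameras put the bore about 2.5 mm off in y from where the wrist camera did. I used the wrist camera, and the nose entered the bore without touching.

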